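# Turn the tea carousel to the square tin and scan it

## Task

A customer is buying the tea in the square tin. Turn the tea carousel until that tin clicks home at the front, just behind the ticket holder, then pick up the hand scanner and hold it steady for a second, pointing squarely at the label of the tin. Lay the scanner back flat on its charging pad, leaving the carousel at that stop and everything else on the counter where it stands.

Things in the scene. Friction and masses are not known exactly. Their poses are not given: they have to be found in the camera images.
- carousel_base: Fixed round steel base plate of the tea carousel, 236 mm across, 12 mm high. Origin: centre of its underside, on the counter, on the vertical turning axis. Its +x axis is the front of the carousel, where the low sloping ticket holder with a blank card stands 150 to 175 mm from the axis (70 mm wide, 45 mm high).
- carousel (a joint): Angle of the carousel's tray, rad, counter-clockwise from above, no end stops: 0 (and each full turn, 6.283) = square tin at the front. A spring roller pulls the tray into any of five stops 1.257 rad apart, with up to about 0.3 N m, from within 0.45 rad either side; left midway it can stay there. It starts with the square tin away from the front, at another stop or, rarely, between two.
- tray (a point): Centre of the top of the round wooden tray, on the turning axis, 37 mm above the counter; axes turn with the tray. Tray 284 mm across, with five upright tea tins fixed in it, 72 degrees apart, centres 92 mm from the axis: on the +x axis the one square tin (66 x 66 mm, lid 163 mm above the counter), else four round ones (66 to 72 mm across, tops 123 to 159 mm above the counter).
- grip (a point): Centre of the wooden T grip on top of the carousel's column, on the turning axis, 206 mm above the counter; it turns with the tray and its axes are the tray's. Bar 74 mm long along the tray's x axis (the line from the column to the square tin), 16 mm thick, 28 mm high (192 to 220 mm above the counter), on a column 13 mm thick; turn it to turn the tray.
- label (a point): Centre of the paper label with the bar code, 52 mm wide and 46 mm high, on the outer flat side of the square tin; 125 mm from the turning axis, 100 mm above the counter. Axes are the tray's: its +x axis points straight out of the label, z up.
- front_stop (a point): Where the centre of the label is when the square tin is at the front stop. Fixed to the carousel base, 125 mm out along its +x axis, 100 mm above the counter.
- charging_pad: Fixed flat black charging pad, 190 (x) x 80 (y) x 10 mm. Origin: centre of its underside, on the counter.
- scanner: Loose grey cordless hand scanner, about 170 g, 150 mm long along x. Handle x -75 to +35 mm, 40 mm wide, 34 mm high; head x 33 to 75 mm, 52 mm wide, 40 mm high. Origin: centre of its flat underside; starts lying along the charging pad, origin 10 mm above the counter. No trigger: it reads a label by itself, straight ahead (+x).
- scanner_window (a point): Centre of the dark window in the scanner's nose: 76 mm along +x from the origin, 20 mm above its underside. Axes are the scanner's; +x is the beam. It reads when the window is 50 to 200 mm from the label, the beam passes within 20 mm of the label's centre and is within 0.45 rad of square to it, and it is held still.
- teapot: Loose blue glazed teapot with spout and handle, 164 mm across the belly, 146 mm high, on a paper napkin. Origin: centre of its foot. Leave alone.
- cup_blue: Loose blue tea cup, 80 mm across, 75 mm high. Origin: centre of its foot. Leave alone.
- cup_green: Loose pale green tea cup, 80 mm across, 75 mm high. Origin: centre of its foot. Leave alone.
- waffle_plate: Loose white plate, 164 mm across, with three syrup waffles (part of it), 36 mm high in all. Origin: centre of its foot. Leave alone.
- honey_jar: Loose honey jar, 68 mm across, 85 mm high. Origin: centre of its underside. Leave alone.
- teaspoon: Loose teaspoon, 140 mm long, lying. Origin: under its middle. Leave alone.
- milk_jug: Loose white jug with a handle, 68 mm across, 90 mm high. Origin: centre of its foot. Leave alone.

How it is judged:
By the outcome, as a careful person would: the job done as asked, in the order asked, and still so for the second after the job is handed in, with the robot touching nothing.
It also fails if it takes over 72 s, if anything falls off the work surface, if the arm or the gripper's body presses on something with over 40 N, if the wrist force passes 120 N, or if a joint passes its speed limit or range.

## Robot

A 6-joint arm with a two-finger parallel gripper is mounted at the origin on the work surface. World frame = base frame: x ahead of the robot, y to its left, z up, the work surface at z = 0. Lengths are in m, angles in rad, forces in N, time in s.
With the tool pointing down it reaches from about 0.35 to 0.775 m from the base axis. Payload 7.3 kg.
Tool frame: the origin (TCP) lies on the centre line of the jaws, within the pads' length; the fingertips stand 11 mm ahead of it and the grasp point (between the pads) lies 8 mm behind it; y points along the fingers, z is the direction in which the jaws open and shut, and the axes are right-handed (so a half turn about y gives the same grasp; the last joint's range is limited). The gripper opens to 92 mm and grips with 3 to 60 N. Pads are 19 mm wide; open, the fingers measure 130 mm over their backs; the gripper's body (75 mm by 190 mm) begins 47 mm behind the grasp point.
Start: joints at [1.135, 0.342, 1.524, -0, 1.275, -0.146], TCP at [0.15, 0.503, 0.238] pointing down, gripper open.
Joint ranges: [-2.53, 2.53], [-0.77, 2.02], [0.04, 2.7], [-1, 4.14], [0.28, 2.66], [-3.11, 3.11]. Speed limits (rad/s): [2.57, 2.57, 3.14, 3.14, 3.14, 3.14].

## Interface

Orientations are given as [roll, pitch, yaw] about the fixed x, y, z axes, in that order (R = Rz(yaw) Ry(pitch) Rx(roll)).
In Python, from cell import robot, cams gives the robot as it stands.
- The arm moves only by the tool apply_moves, never from a script. Its argument "plan" is a list of rows, each a list of 7 numbers: the shift along the tool's x, y, z in m, then the turn, a rotation vector about the tool's x, y, z in degrees, then the gripper command: -1 is fully open, 1 is shut, values between are in proportion. A call has exactly 5 rows; each row is the pose to reach, as a shift and turn from the pose commanded when the call began, along the tool's axes at that moment; what a row does not reach only later rows make up. A row lasts 1/8 s, in which the tool goes at most 62.5 mm and 10.7 degrees, less where a joint would pass 70% of its speed; a pose out of reach is approached as far as the arm can. A call with a gripper value outside its range is refused whole. The fingers move at their own pace and stop on an object; "squeeze" is the grip in N (left out, the last holds). Time passes only in rows, so rows that repeat a pose let the fingers close, or fill a call up. It gives the time, the measured TCP pose, the force and the opening at its end, in the units of the state.
- robot.observe(): the state, without advancing time (a new reading comes with each control period).
- cams.read_camera(name): name is "scene" or "top"; returns the picture (400x640x3 uint8, blue, green, red); there is no depth.
- cams.calibration(name): a dict with "fx", "fy", "cx", "cy" (pixels), "dist" ([k1, k2, p1, p2, k3] as OpenCV has them; the pictures are not rectified), "extrinsics" (4x4, takes a point from world to camera coordinates). Camera axes: x right, y up, looking along -z (the intrinsics and any distortion apply to the point x, -y, -z); pixel columns grow to the right and rows downward; lengths in m; the calibration is good to about 2 mm. A picture is of the moment at which its call begins. calibration takes no time and is no camera call.
- robot.hand_in(): hands the job in, once; it reports no verdict.
The state is a dict: "time": time; "qpos": joint angles; "qvel": joint speeds; "joint_efforts": joint torques, N m; "tool_pos": TCP position; "tool_rot": TCP orientation; "contact_force": force on the tool from outside, world axes, zero at the start; "torque": the same for the moment, N m; "opening": finger opening in m.
Only numpy, scipy, OpenCV 4.12 (cv2) and the standard library are available. Lean on these libraries where they do the work, as an engineer would, in place of code of your own. Each camera call takes 0.05 s, during which the arm holds its last target. There are 200 camera calls.

## Working session

There is one attempt and no reset: what is moved stays moved. The work goes in short steps, Python scripts to look and compute and a tool call to move; the robot and the scene stay as the last step left them, time stands still between calls to the robot, and variables do not carry over. Pictures are saved under pics/ and viewed, about 8 in all and at most 12, crops included, and the job is handed in when it is done.

Besides the shell and the picture viewer there is one more tool, called by a JSON object that holds its "api" and its "payload". apply_moves: Moves the arm, as the interface text tells. Its arguments: {"type":"object","properties":{"plan":{"type":"array","items":{"type":"array","items":{"type":"number"}}},"squeeze":{"type":"number"}},"required":["plan"]}

```bash
ls; mkdir -p pics; python3 - <<'E'
from cell import robot,cams
import cv2,json
for n in("scene","top"):
    cv2.imwrite(f"pics/{n}0.png",cams.read_camera(n))
    c=cams.calibration(n);print(n,{k:(v.tolist() if hasattr(v,'tolist') else v) for k,v in c.items()})
print(robot.observe())
E
```

```text
pics
scene {'fx': 508.3408180920389, 'fy': 508.3408180920389, 'cx': 308.2739299620316, 'cy': 201.94630493506028, 'dist': [-0.016835807385653385, 0.0, 0.0, 0.0, 0.0], 'extrinsics': [[-0.8437246757137968, 0.536757357545689, 0.0044956325714803095, 0.46533289708437486], [-0.39172208950776816, -0.621427797960191, 0.6785140356057611, 0.09773900382695429], [0.3669911118587429, 0.5707179960741711, 0.7345736809699666, -1.7530504417082504], [0.0, 0.0, 0.0, 1.0]]}
top {'fx': 492.62456975110973, 'fy': 492.62456975110973, 'cx': 329.1467594717719, 'cy': 198.35908351376636, 'dist': [-0.03206547986047814, 0.0, 0.0, 0.0, 0.0], 'extrinsics': [[-0.028702175048995696, -0.9995805573858215, -0.003859332028654508, 0.011325766682285042], [0.9814217570032673, -0.028913072663873583, 0.18967174040893137, -0.5447200058763646], [-0.1897037691456769, 0.0016563590746437361, 0.981839974968701, -1.4316218726787076], [0.0, 0.0, 0.0, 1.0]]}
{'time': 0.1, 'qpos': array([ 1.13499182e+00,  3.42648640e-01,  1.52489092e+00, -2.75331379e-05,
        1.27539894e+00, -1.45983460e-01]), 'qvel': array([ 8.28238543e-05, -1.72650989e-03, -3.49222582e-03, -4.11854464e-04,
       -1.06236367e-04,  1.62771404e-03]), 'joint_efforts': array([ 3.27823000e-03, -4.31999052e+01, -2.44696695e+01,  7.23144226e-02,
        5.26514417e-02, -4.58274690e-05]), 'tool_pos': array([0.14986999, 0.50280414, 0.23712741]), 'tool_rot': array([-1.57213169e+00,  1.69724069e-04, -2.89813123e-01]), 'contact_force': array([0.0165536 , 0.17049797, 0.40840602]), 'torque': array([0.02185966, 0.00446582, 0.03370726]), 'opening': 0.09200958656364462}
```

View pics/scene0.png

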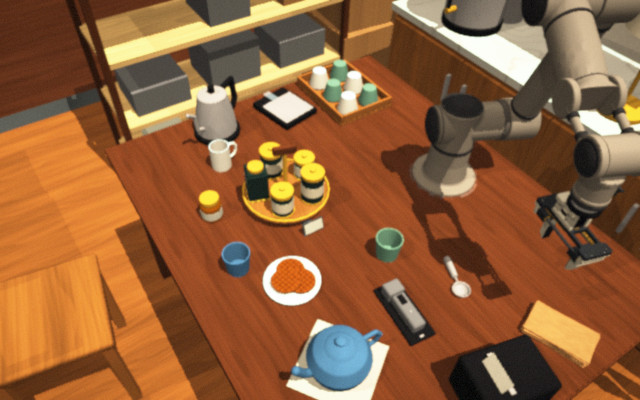

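View pics/top0.png

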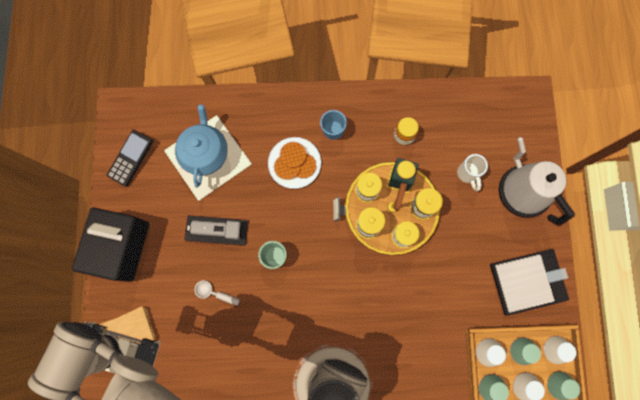

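The top view shows the carousel at about (393,207), with its ticket holder at (338,208) facing +y and the square tin at (403,172). The scanner lies at (217,230) with its nose probably to the right, and the green cup is at (272,255). I'll enlarge both areas to measure.

```bash
cat > h.py <<'E'
import cv2,numpy as np
from cell import robot,cams
def ray(n,px):
    c=cams.calibration(n);K=np.array([[c['fx'],0,c['cx']],[0,c['fy'],c['cy']],[0,0,1]])
    p=cv2.undistortPoints(np.array([[px]],float),K,np.array(c['dist']))[0,0]
    E=np.array(c['extrinsics']);R,t=E[:3,:3],E[:3,3]
    return -R.T@t, R.T@np.array([p[0],-p[1],-1])
def onz(n,px,z):
    o,d=ray(n,px);return (o+d*(z-o[2])/d[2])
def proj(n,P):
    c=cams.calibration(n);K=np.array([[c['fx'],0,c['cx']],[0,c['fy'],c['cy']],[0,0,1]])
    E=np.array(c['extrinsics']);X=E[:3,:3]@np.array(P,float)+E[:3,3]
    X=X*[1,-1,-1];return cv2.projectPoints(X.reshape(1,3),np.zeros(3),np.zeros(3),K,np.array(c['dist']))[0][0,0]
E
python3 - <<'E'
from h import *
im=cv2.imread('pics/top0.png')
a=cv2.resize(im[150:265,325:455],None,fx=5,fy=5,interpolation=cv2.INTER_CUBIC)
cv2.imwrite('pics/a.png',a)
b=cv2.resize(im[200:260,175:300],None,fx=6,fy=6,interpolation=cv2.INTER_CUBIC)
cv2.imwrite('pics/b.png',b)
hsv=cv2.cvtColor(im,cv2.COLOR_BGR2HSV)
# black pad
m=cv2.inRange(hsv[200:260,175:255],(0,0,0),(180,255,60))
m2=cv2.inRange(hsv[200:260,175:255],(0,0,60),(180,60,255))
for nm,mm in(('dark',m),('grey',m2)):
    cs,_=cv2.findContours(mm,0,2)
    for c in cs:
        if cv2.contourArea(c)>60:
            r=cv2.minAreaRect(c);print(nm,(r[0][0]+175,r[0][1]+200),r[1],r[2],cv2.contourArea(c))
E
```

```text
dark (212.97241973876953, 238.8310317993164) (36.124786376953125, 4.982728958129883) 4.763641834259033 85.0
dark (239.63414001464844, 231.79268264770508) (12.920490264892578, 23.08019256591797) 6.34019136428833 127.0
grey (215.46176528930664, 229.9970588684082) (58.902915954589844, 23.852615356445312) 4.39870548248291 1041.0
```

View pics/a.png

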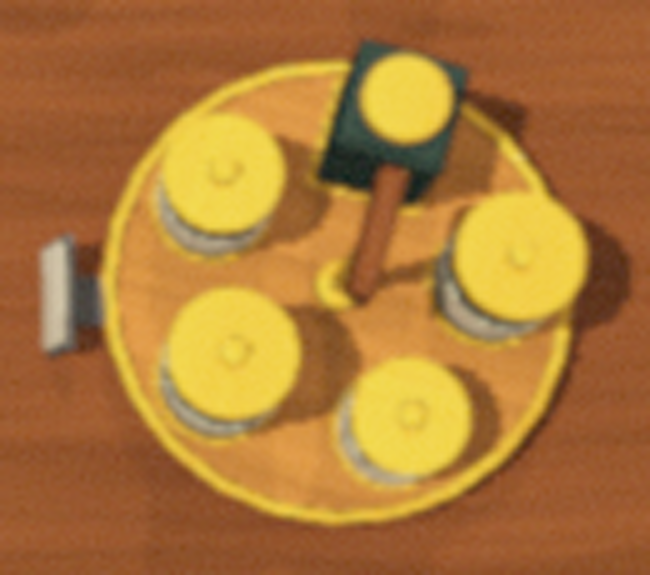

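View pics/b.png

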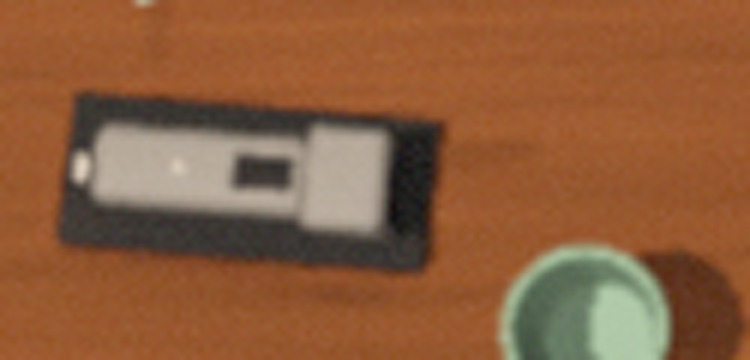

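```bash
python3 - <<'E'
from h import *
A=lambda u,v:((u+.5)/5-.5+325,(v+.5)/5-.5+150)
B=lambda u,v:((u+.5)/6-.5+175,(v+.5)/6-.5+200)
o,_=ray('top',(320,200));print('cam',o)
# tray rim fit
pts=[(103,285),(575,300),(330,62),(330,523),(180,122),(150,420),(500,470),(545,185)]
P=np.array([onz('top',A(*p),.037)[:2] for p in pts])
s=np.linalg.lstsq(np.c_[2*P,np.ones(len(P))],(P**2).sum(1),rcond=None)[0]
print('axis',s[:2],'r',np.sqrt(s[2]+s[:2]@s[:2]))
g1=onz('top',A(392,168),.22);g2=onz('top',A(363,296),.22) 
print('grip',g1,g2,(g1+g2)/2,np.linalg.norm(g1-g2),np.degrees(np.arctan2(*(g1-g2)[1::-1])))
lid=onz('top',A(407,98),.175);print('lid',lid, np.degrees(np.arctan2(*(lid[:2]-s[:2])[::-1])))
# square top corners
for c in[(362,43),(468,72)]:print('corner',onz('top',A(*c),.155)) 
for c in[(70,237),(60,352),(42,245)]:
  t=onz('top',A(*c),.045);print('ticket',t,np.degrees(np.arctan2(*(t[:2]-s[:2])[::-1])),np.linalg.norm(t[:2]-s[:2]))
pad=np.array([onz('top',B(*p),.01) for p in[(78,93),(440,122),(425,270),(60,242)]])
print('pad',pad,pad.mean(0))
d=pad[1]-pad[0]+pad[2]-pad[3];print(np.degrees(np.arctan2(d[1],d[0])))
t=onz('top',B(92,164),.044);n=onz('top',B(390,180),.05);print('scan',t,n,(t+n)/2,np.linalg.norm(n-t),np.degrees(np.arctan2(*(n-t)[1::-1])))
for n_,p,z in(('green',B(585,320),.075),('plate',(294,163),.02),('bluecup',(334,125),.075),('honey',(407,128),.085)):print(n_,onz('top',p,z))
E
```

```text
cam [ 0.26334107 -0.00205723  1.50898529]
axis [ 0.51402401 -0.19656114] r 0.1424556330608928
grip [ 0.54793881 -0.2033612   0.22      ] [ 0.47885558 -0.18397963  0.22      ] [ 0.5133972  -0.19367042  0.22      ] 0.07175052193963427 -15.671672879939145
lid [ 0.59761236 -0.22106907  0.175     ] -16.341023586999466
corner [ 0.63557845 -0.20063835  0.155     ]
corner [ 0.6168112  -0.25990835  0.155     ]
ticket [ 0.5495483  -0.03326135  0.045     ] 77.72707431181168 0.16711911657326203
ticket [ 0.47941744 -0.02498836  0.045     ] 101.40366978465903 0.17502809952946888
ticket [ 0.54511566 -0.01616214  0.045     ] 80.22117974593813 0.18305871391551154
pad [[0.5132245  0.43426877 0.01      ]
 [0.49277358 0.24727249 0.01      ]
 [0.41697104 0.25476846 0.01      ]
 [0.43645129 0.44159521 0.01      ]] [0.4648551  0.34447623 0.01      ]
-96.09712382611956
scan [0.47130958 0.41640936 0.044     ] [0.45820297 0.26549067 0.05      ] [0.46475628 0.34095002 0.047     ] 0.1516055181921085 -94.96342743314433
green [0.38386349 0.16593113 0.075     ]
plate [0.66671066 0.10194238 0.02      ]
bluecup [ 0.76810672 -0.02584601  0.075     ]
honey [ 0.74858155 -0.24650403  0.085     ]
```

```bash
cat >> h.py <<'E'
from scipy.spatial.transform import Rotation as Rn
def delta(a,b):
    "a,b: (pos, [r,p,y] deg): shift mm and turn deg in the tool axes of a"
    Ra,Rb=[Rn.from_euler('xyz',p[1],degrees=True) for p in(a,b)]
    return np.r_[Ra.inv().apply(np.array(b[0])-a[0]),(Ra.inv()*Rb).as_rotvec(degrees=True)].round(4)
def chain(*W):
    for a,b in zip(W,W[1:]):print((delta(a,b)).tolist(),' per row:',(delta(a,b)/5).round(4).tolist())
def now():
    s=robot.observe();return s['tool_pos'],np.degrees(s['tool_rot'])
def dn(x,y,z,yaw):return [x,y,z],[-90,0,yaw]
E
python3 - <<'E'
from h import *
chain(now(),dn(.36,.36,.33,-61.6),dn(.47,.13,.33,-106.6),dn(.50,-.10,.33,-151.6),dn(.514,-.195,.25,-196))
E
```

```text
[0.2422, -0.0928, -0.0769, 0.0764, 44.9949, 0.0208]  per row: [0.0484, -0.0186, -0.0154, 0.0153, 8.999, 0.0042]
[0.2546, -0.0, -0.0126, 0.0, 45.0, -0.0]  per row: [0.0509, -0.0, -0.0025, 0.0, 9.0, -0.0]
[0.2118, 0.0, 0.0945, 0.0, 45.0, -0.0]  per row: [0.0424, 0.0, 0.0189, 0.0, 9.0, -0.0]
[0.0329, 0.08, 0.0902, 0.0, 44.4, -0.0]  per row: [0.0066, 0.016, 0.018, 0.0, 8.88, -0.0]
```

{"api": "apply_moves", "payload": {"plan": [[0.048,-0.018,-0.015,0,9,0,-1],[0.097,-0.037,-0.031,0,18,0,-1],[0.145,-0.056,-0.046,0,27,0,-1],[0.194,-0.074,-0.062,0,36,0,-1],[0.242,-0.092,-0.077,0,45,0,-1]]}}

```text
time: 0.72
tool_pos: [0.361, 0.359, 0.33]
tool_rot: [-1.571, 0.0, -1.08]
contact_force: [1.2, 0.9, 0.1]
opening: 0.0917
```

{"api": "apply_moves", "payload": {"plan": [[0.051,0,-0.003,0,9,0,-1],[0.102,0,-0.005,0,18,0,-1],[0.153,0,-0.008,0,27,0,-1],[0.204,0,-0.01,0,36,0,-1],[0.255,0,-0.013,0,45,0,-1]]}}

```text
time: 1.35
tool_pos: [0.4701, 0.1281, 0.3294]
tool_rot: [-1.571, -0.0, -1.866]
contact_force: [1.2, 0.6, -0.2]
opening: 0.0919
```

{"api": "apply_moves", "payload": {"plan": [[0.042,0,0.019,0,9,0,-0.4],[0.085,0,0.038,0,18,0,-0.4],[0.127,0,0.057,0,27,0,-0.4],[0.17,0,0.076,0,36,0,-0.4],[0.212,0,0.094,0,45,0,-0.4]]}}

```text
time: 1.98
tool_pos: [0.4991, -0.1019, 0.3293]
tool_rot: [-1.571, -0.0, -2.651]
contact_force: [1.4, 0.2, 0.1]
opening: 0.0642
```

{"api": "apply_moves", "payload": {"plan": [[0.007,0.01,0.018,0,9,0,-0.4],[0.013,0.025,0.036,0,18,0,-0.4],[0.02,0.045,0.054,0,27,0,-0.4],[0.026,0.065,0.072,0,36,0,-0.4],[0.033,0.08,0.09,0,44.5,0,-0.4]]}}

```text
time: 2.6
tool_pos: [0.5127, -0.1956, 0.2483]
tool_rot: [-1.571, -0.002, 2.856]
contact_force: [-0.5, 0.5, 0.4]
opening: 0.0642
```

{"api": "apply_moves", "payload": {"plan": [[0,0.012,0,0,0,0,-0.4],[0,0.024,0,0,0,0,-0.4],[0,0.036,0,0,0,0,-0.4],[0,0.045,0,0,0,0,-0.4],[0,0.045,0,0,0,0,-0.4]]}}

```text
time: 3.22
tool_pos: [0.5128, -0.1947, 0.2041]
tool_rot: [-1.571, -0.001, 2.861]
contact_force: [0.0, -0.1, -0.1]
opening: 0.0642
```

{"api": "apply_moves", "payload": {"plan": [[0,0,0,0,0,0,1],[0,0,0,0,0,0,1],[0,0,0,0,0,0,1],[0,0,0,0,0,0,1],[0,0,0,0,0,0,1]], "squeeze": 20}}

```text
time: 3.85
tool_pos: [0.513, -0.1952, 0.2047]
tool_rot: [-1.571, 0.0, 2.861]
contact_force: [0.2, 0.1, -0.3]
opening: 0.0184
```

```bash
python3 - <<'E'
from h import *
im=cams.read_camera('scene');cv2.imwrite('pics/s1.png',cv2.resize(im[60:260,180:400],None,fx=3,fy=3))
s=robot.observe();print(s['qpos'],s['opening'],s['torque'],s['contact_force'])
E
```

```text
[-5.03384514e-01  4.13368052e-01  1.50986620e+00  1.17355269e-05
  1.21831581e+00  1.34866007e+00] 0.016211960278276198 [ 0.03266191  0.17736546 -0.24430797] [-0.51658191 -0.46120995  0.52450969]
```

View pics/s1.png

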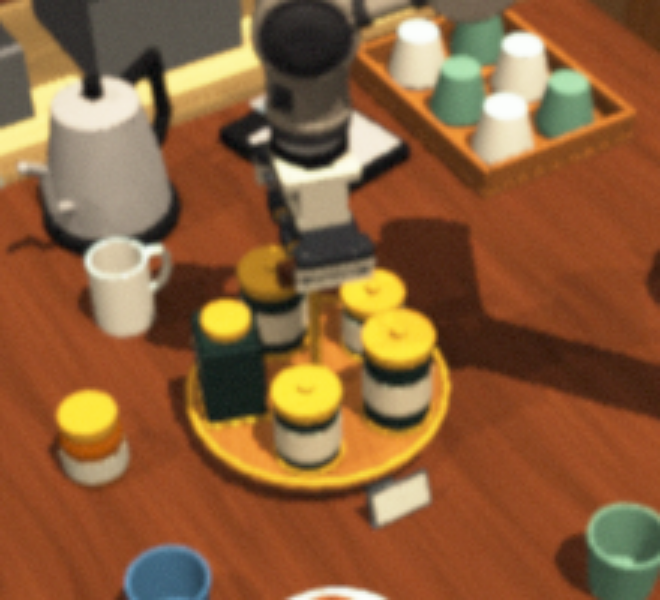

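{"api": "apply_moves", "payload": {"plan": [[0,0,0,0,-5,0,1],[0,0,0,0,-12,0,1],[0,0,0,0,-20,0,1],[0,0,0,0,-28,0,1],[0,0,0,0,-36,0,1]], "squeeze": 30}}

```text
time: 4.53
tool_pos: [0.5131, -0.1959, 0.2048]
tool_rot: [-1.57, 0.0, -2.79]
contact_force: [-0.1, -2.5, -1.2]
opening: 0.0159
```

{"api": "apply_moves", "payload": {"plan": [[0,0,0,0,-8,0,1],[0,0,0,0,-16,0,1],[0,0,0,0,-24,0,1],[0,0,0,0,-32,0,1],[0,0,0,0,-38,0,1]]}}

```text
time: 5.15
tool_pos: [0.5135, -0.1964, 0.2048]
tool_rot: [-1.568, -0.001, -2.128]
contact_force: [2.9, -4.8, -3.2]
opening: 0.016
```

```bash
python3 - <<'E'
from h import *
s=robot.observe();print(s['qpos'],s['opening'],s['torque'],s['contact_force'],now())
ax=np.array([.514,-.195])
# ticket holder from both first pictures: white/grey mask
for n,(x0,x1,y0,y1) in(('scene',(295,330,212,242)),('top',(330,347,193,224))):
    im=cv2.imread(f'pics/{n}0.png')[y0:y1,x0:x1];h=cv2.cvtColor(im,cv2.COLOR_BGR2HSV)
    m=cv2.inRange(h,(0,0,110),(180,70,255));
    cs,_=cv2.findContours(m,0,1);c=max(cs,key=cv2.contourArea);r=cv2.minAreaRect(c)
    b=cv2.boxPoints(r)+[x0,y0];print(n,b.round(1).tolist())
    for z in(.0,.02,.045):
        q=np.array([onz(n,p,z)[:2] for p in b]);d=q.mean(0)-ax;print(z,q.round(3).tolist(),np.degrees(np.arctan2(d[1],d[0])))
E
```

```text
[-5.04134034e-01  4.13827539e-01  1.50901088e+00 -1.17685929e-03
  1.21650413e+00  5.34342587e-02] 0.01602285788358088 [-0.78702513 -0.17344227 -0.2205009 ] [ 2.92282522 -4.7723024  -3.18016186] (array([ 0.51352615, -0.19643535,  0.20475073]), array([-8.98678947e+01, -5.63184743e-02, -1.21923053e+02]))
scene [[300.6, 225.2], [319.8, 215.6], [324.6, 225.2], [305.4, 234.8]]
0.0 [[0.539, -0.065], [0.466, -0.066], [0.475, -0.025], [0.547, -0.024]] 92.86219598023264
0.02 [[0.547, -0.051], [0.476, -0.052], [0.485, -0.011], [0.555, -0.011]] 89.36379624718202
0.045 [[0.558, -0.033], [0.488, -0.034], [0.497, 0.006], [0.566, 0.007]] 85.75785875876319
top [[334.0, 198.0], [339.0, 198.0], [339.0, 219.0], [334.0, 219.0]]
0.0 [[0.556, -0.02], [0.555, -0.035], [0.489, -0.033], [0.489, -0.018]] 87.1874688723375
0.02 [[0.552, -0.02], [0.551, -0.035], [0.486, -0.033], [0.486, -0.018]] 88.3559703006874
0.045 [[0.547, -0.019], [0.546, -0.034], [0.482, -0.032], [0.483, -0.017]] 89.81210022213605
```

{"api": "apply_moves", "payload": {"plan": [[0,0,0,0,-7,0,1],[0,0,0,0,-14,0,1],[0,0,0,0,-21,0,1],[0,0,0,0,-26,0,1],[0,0,0,0,-28,0,1]]}}

```text
time: 5.78
tool_pos: [0.514, -0.1965, 0.2047]
tool_rot: [-1.568, -0.002, -1.641]
contact_force: [4.2, -5.3, -3.0]
opening: 0.016
```

{"api": "apply_moves", "payload": {"plan": [[0,0,0,0,0,0,1],[0,0,0,0,0,0,1],[0,0,0,0,0,0,1],[0,0,0,0,0,0,1],[0,0,0,0,0,0,1]], "squeeze": 8}}

```text
time: 6.4
tool_pos: [0.514, -0.1962, 0.2048]
tool_rot: [-1.568, -0.002, -1.642]
contact_force: [3.7, -3.0, -2.6]
opening: 0.0163
```

```bash
python3 - <<'E'
from h import *
s=robot.observe();print(s['qpos'],s['opening'],s['torque'],s['contact_force'],now())
E
```

```text
[-5.03653327e-01  4.14001576e-01  1.50866222e+00 -5.99409629e-04
  1.21579794e+00 -4.31941305e-01] 0.01625172682306601 [-0.72476951 -0.54025012  0.13583829] [ 3.70613273 -3.009483   -2.55682953] (array([ 0.51403499, -0.19622692,  0.20477531]), array([-89.85058683,  -0.1043752 , -94.09704525]))
```

{"api": "apply_moves", "payload": {"plan": [[0,0,0,0,0,0,0.3],[0,0,0,0,0,0,0],[0,0,0,0,0,0,-0.4],[0,0,0,0,0,0,-0.4],[0,0,0,0,0,0,-0.4]]}}

```text
time: 7.02
tool_pos: [0.513, -0.1952, 0.2047]
tool_rot: [-1.571, 0.0, -1.642]
contact_force: [0.8, -0.9, -0.4]
opening: 0.0614
```

{"api": "apply_moves", "payload": {"plan": [[0,-0.015,0,0,0,0,-0.4],[0,-0.04,0,0,0,0,-0.4],[0,-0.065,0,0,0,0,-0.4],[0,-0.09,0,0,0,0,-0.4],[0,-0.1,0,0,0,0,-0.4]]}}

```text
time: 7.65
tool_pos: [0.5135, -0.1954, 0.3071]
tool_rot: [-1.567, -0.001, -1.642]
contact_force: [-0.8, 0.5, -0.5]
opening: 0.0643
```

{"api": "apply_moves", "payload": {"plan": [[-0.05,0,0,0,0,0,-0.4],[-0.11,0,0,0,0,0,-0.4],[-0.17,0,0,0,0,0,-0.7],[-0.23,0,0,0,0,0,-1],[-0.29,0,0,0,0,0,-1]]}}

```text
time: 8.28
tool_pos: [0.5335, 0.0959, 0.3047]
tool_rot: [-1.571, 0.0, -1.643]
contact_force: [0.2, -0.5, -0.2]
opening: 0.089
```

```bash
python3 - <<'E'
from h import *
t=cams.read_camera('top');s=cams.read_camera('scene')
cv2.imwrite('pics/t2.png',t)
a=cv2.resize(t[150:265,325:455],None,fx=5,fy=5,interpolation=cv2.INTER_CUBIC)
cv2.imwrite('pics/t2c.png',a)
chain(now(),dn(.465,.337,.15,-95.5),dn(.465,.337,.028,-95.5));print(now())
E
```

```text
[-0.2323, 0.155, -0.0834, 0.042, 1.7644, -0.1173]  per row: [-0.0465, 0.031, -0.0167, 0.0084, 0.3529, -0.0235]
[0.0, 0.122, -0.0, 0.0, 0.0, 0.0]  per row: [0.0, 0.0244, -0.0, 0.0, 0.0, 0.0]
(array([0.53318234, 0.09939927, 0.30450718]), array([-90.04023381,   0.11793608, -93.73567647]))
```

View pics/t2c.png

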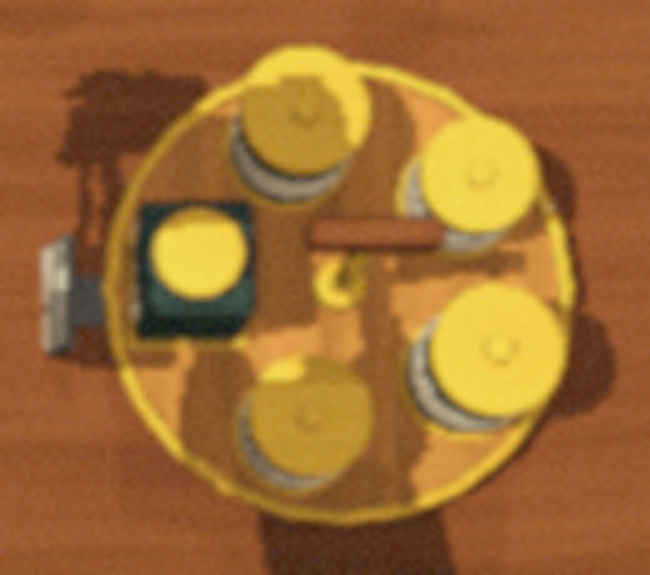

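The square tin is now at the front: lid at (200,252) in the crop, with the ticket holder at (57,295). Next I'll check the exact angle.

```bash
python3 - <<'E'
from h import *
A=lambda u,v:((u+.5)/5-.5+325,(v+.5)/5-.5+150)
im=cv2.imread('pics/t2.png')[188:205,384:416];h=cv2.cvtColor(im,cv2.COLOR_BGR2HSV)
for n,a,b,z in(('grip',(307,233),(443,236),.22),('tin far edge',(137,204),(254,205),.155),('tin near edge',(137,336),(250,337),.155),('card edge',(70,352-115),(60,352),.045),('card edge2',(42,245),(41,350),.045)):
    p,q=onz('top',A(*a),z),onz('top',A(*b),z);d=p-q;print(n,p[:2].round(3),q[:2].round(3),((p+q)/2)[:2],np.degrees(np.arctan2(d[1],d[0])))
E
```

```text
grip [ 0.514 -0.156] [ 0.51  -0.228] [ 0.51190362 -0.19221242] 87.02593982989234
tin far edge [ 0.546 -0.069] [ 0.543 -0.135] [ 0.54455609 -0.101961  ] 87.81273512119213
tin near edge [ 0.471 -0.066] [ 0.468 -0.129] [ 0.46969707 -0.09770538] 87.79864368821937
card edge [ 0.55  -0.033] [ 0.479 -0.025] [ 0.51448287 -0.02912485] -6.7278032006320245
card edge2 [ 0.545 -0.016] [ 0.481 -0.014] [ 0.51303979 -0.0148935 ] -2.264927467895991
```

{"api": "apply_moves", "payload": {"plan": [[-0.046,0.02,-0.017,0,0.4,0,-1],[-0.092,0.05,-0.034,0,0.8,0,-1],[-0.14,0.09,-0.05,0,1.2,0,-1],[-0.19,0.13,-0.067,0,1.6,0,-1],[-0.232,0.155,-0.083,0,1.8,0,-1]]}}

```text
time: 9.0
tool_pos: [0.467, 0.3318, 0.148]
tool_rot: [-1.572, -0.001, -1.675]
contact_force: [0.1, 0.4, -0.0]
opening: 0.0918
```

{"api": "apply_moves", "payload": {"plan": [[0,0,0,0,0,0,-1],[0,0.015,0,0,0,0,-1],[0,0.03,0,0,0,0,-1],[0,0.045,0,0,0,0,-1],[0,0.045,0,0,0,0,-1]]}}

```text
time: 9.62
tool_pos: [0.4672, 0.3303, 0.1033]
tool_rot: [-1.573, -0.002, -1.675]
contact_force: [-0.0, -0.4, -0.9]
opening: 0.0917
```

```bash
python3 - <<'E'
from h import *
t=cams.read_camera('top');s=cams.read_camera('scene')
g=lambda i,z:cv2.resize(i,(400,300),interpolation=cv2.INTER_CUBIC)
cv2.imwrite('pics/g3.png',np.hstack([g(t[195:270,170:270],0),g(s[250:355,345:485],0)]))
print(now());chain(now(),dn(.465,.337,.028,-95.5))
print(proj('scene',[.465,.337,.03]))
E
```

```text
(array([0.46791629, 0.33112236, 0.10479641]), array([-8.99926918e+01,  5.34664708e-03, -9.59376857e+01]))
[-0.0055, 0.0768, -0.0035, -0.0073, -0.4377, -0.0053]  per row: [-0.0011, 0.0154, -0.0007, -0.0015, -0.0875, -0.0011]
[402.54700603 303.43933657]
```

View pics/g3.png

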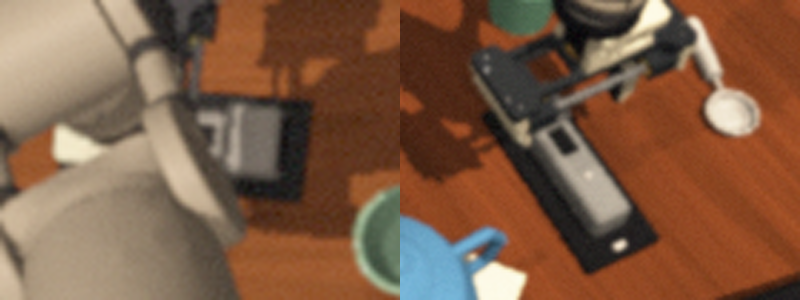

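{"api": "apply_moves", "payload": {"plan": [[-0.004,0.02,-0.003,0,0,0,-1],[-0.005,0.04,-0.003,0,0,0,-1],[-0.005,0.06,-0.003,0,0,0,-1],[-0.005,0.076,-0.003,0,0,0,-1],[-0.005,0.076,-0.003,0,0,0,-1]]}}

```text
time: 10.35
tool_pos: [0.4647, 0.3364, 0.028]
tool_rot: [-1.572, -0.001, -1.674]
contact_force: [-0.2, 0.2, 0.6]
opening: 0.0919
```

{"api": "apply_moves", "payload": {"plan": [[0,0,0,0,0,0,0],[0,0,0,0,0,0,0.3],[0,0,0,0,0,0,1],[0,0,0,0,0,0,1],[0,0,0,0,0,0,1]], "squeeze": 15}}

```text
time: 10.98
tool_pos: [0.4652, 0.3367, 0.0288]
tool_rot: [-1.571, 0.0, -1.674]
contact_force: [0.3, -0.0, 0.5]
opening: 0.0466
```

{"api": "apply_moves", "payload": {"plan": [[0,0,0,0,0,0,1],[0,0,0,0,0,0,1],[0,0,0,0,0,0,1],[0,0,0,0,0,0,1],[0,0,0,0,0,0,1]], "squeeze": 25}}

```text
time: 11.6
tool_pos: [0.4651, 0.3367, 0.0288]
tool_rot: [-1.571, 0.0, -1.674]
contact_force: [-0.5, -0.6, 1.3]
opening: 0.0397
```

```bash
python3 - <<'E'
from h import *
print(robot.observe()['opening'],now())
p,r=now()
chain((p,r),dn(p[0],p[1],p[2]+.075,-95.5))
E
```

```text
0.039694056295761296 (array([0.46509391, 0.33669874, 0.02877678]), array([-8.99995495e+01,  2.90235024e-03, -9.59024086e+01]))
[-0.0, -0.075, 0.0, -0.0005, -0.4024, -0.0029]  per row: [-0.0, -0.015, 0.0, -0.0001, -0.0805, -0.0006]
```

{"api": "apply_moves", "payload": {"plan": [[0,-0.015,0,0,0,0,1],[0,-0.035,0,0,0,0,1],[0,-0.06,0,0,0,0,1],[0,-0.085,0,0,0,0,1],[0,-0.1,0,0,0,0,1]]}}

```text
time: 12.22
tool_pos: [0.4656, 0.3369, 0.1307]
tool_rot: [-1.569, 0.001, -1.674]
contact_force: [-0.5, 0.2, -2.7]
opening: 0.0398
```

```bash
python3 - <<'E'
from h import *
print(robot.observe()['opening'],now())
chain(now(),dn(.525,.1,.129,-92.2),dn(.525,.1,.099,-92.2))
E
```

```text
0.03979801776869007 (array([0.46555941, 0.33693104, 0.13070337]), array([-8.98922367e+01,  7.47971694e-02, -9.59035224e+01]))
[0.2296, 0.0016, 0.0835, -0.1101, -3.7036, -0.0713]  per row: [0.0459, 0.0003, 0.0167, -0.022, -0.7407, -0.0143]
[-0.0, 0.03, -0.0, 0.0, 0.0, 0.0]  per row: [-0.0, 0.006, -0.0, 0.0, 0.0, 0.0]
```

{"api": "apply_moves", "payload": {"plan": [[0.035,0,0.012,0,-0.5,0,1],[0.085,0,0.03,0,-1.3,0,1],[0.14,0,0.05,0,-2.3,0,1],[0.195,0,0.07,0,-3.2,0,1],[0.23,0,0.084,0,-3.7,0,1]]}}

```text
time: 12.85
tool_pos: [0.5253, 0.0968, 0.1289]
tool_rot: [-1.571, -0.0, -1.611]
contact_force: [0.1, -0.3, -2.0]
opening: 0.0398
```

{"api": "apply_moves", "payload": {"plan": [[0,0.008,0,0,0,0,1],[0,0.02,0,0,0,0,1],[0,0.029,0,0,0,0,1],[0,0.03,0,0,0,0,1],[0,0.03,0,0,0,0,1]]}}

```text
time: 13.48
tool_pos: [0.525, 0.0999, 0.0987]
tool_rot: [-1.571, 0.0, -1.608]
contact_force: [0.2, 0.4, -1.5]
opening: 0.0399
```

{"api": "apply_moves", "payload": {"plan": [[0,0,0,0,0,0,1],[0,0,0,0,0,0,1],[0,0,0,0,0,0,1],[0,0,0,0,0,0,1],[0,0,0,0,0,0,1]]}}

```text
time: 14.1
tool_pos: [0.525, 0.0992, 0.0988]
tool_rot: [-1.571, 0.0, -1.609]
contact_force: [0.5, 0.2, -0.9]
opening: 0.04
```

```bash
python3 - <<'E'
from h import *
print(robot.observe()['opening'],now())
t=cams.read_camera('top');s=cams.read_camera('scene')
g=lambda i:cv2.resize(i,(400,400),interpolation=cv2.INTER_CUBIC)
cv2.imwrite('pics/h4.png',np.hstack([g(t[150:270,260:380]),g(s[120:280,240:400])]))
E
```

```text
0.04000218205602005 (array([0.52502932, 0.09924978, 0.09875657]), array([-8.99956917e+01,  5.25517908e-03, -9.22052420e+01]))
```

View pics/h4.png

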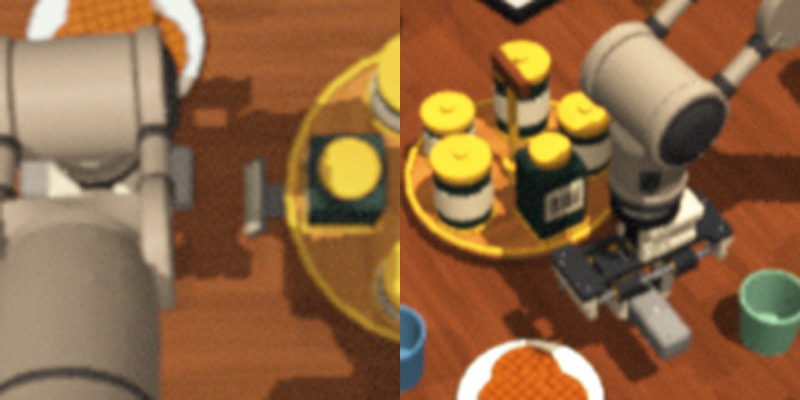

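{"api": "apply_moves", "payload": {"plan": [[0,0,0,0,0,0,1],[0,0,0,0,0,0,1],[0,0,0,0,0,0,1],[0,0,0,0,0,0,1],[0,0,0,0,0,0,1]]}}

```text
time: 14.82
tool_pos: [0.525, 0.0993, 0.0987]
tool_rot: [-1.571, 0.0, -1.609]
contact_force: [-0.1, 0.1, -2.1]
opening: 0.04
```

{"api": "apply_moves", "payload": {"plan": [[0,0,0,0,0,0,1],[0,0,0,0,0,0,1],[0,0,0,0,0,0,1],[0,0,0,0,0,0,1],[0,0,0,0,0,0,1]]}}

```text
time: 15.45
tool_pos: [0.525, 0.0993, 0.0987]
tool_rot: [-1.571, 0.0, -1.609]
contact_force: [-1.0, -0.1, -1.9]
opening: 0.0395
```

{"api": "apply_moves", "payload": {"plan": [[0,0,0,0,0,0,1],[0,0,0,0,0,0,1],[0,0,0,0,0,0,1],[0,0,0,0,0,0,1],[0,0,0,0,0,0,1]]}}

```text
time: 16.08
tool_pos: [0.525, 0.0993, 0.0987]
tool_rot: [-1.571, 0.0, -1.609]
contact_force: [0.5, 0.3, -1.1]
opening: 0.0401
```

```bash
python3 - <<'E'
from h import *
for v in(147,208):print('nose',onz('top',(260+192/3.333,150+v/3.333),.12))
# label centre in scene: two views not needed; check predicted label pixel in crop
print('pred label crop',(proj('scene',[.5183,-.0711,.1])-[240,120])*2.5)
print(robot.observe()['opening'],now())
chain(now(),dn(.525,.1,.129,-92.2),dn(.465,.337,.129,-95.9),dn(.465,.337,.034,-95.9))
E
```

```text
nose [0.54514928 0.02842914 0.12      ]
nose [0.49183237 0.02972376 0.12      ]
pred label crop [162.64130078 199.26360063]
0.0401389815159173 (array([0.52503069, 0.09929303, 0.09873208]), array([-8.99963099e+01,  6.31803157e-03, -9.22048605e+01]))
[-0.0007, -0.0303, -0.0001, -0.0037, -0.0049, -0.0063]  per row: [-0.0001, -0.0061, -0.0, -0.0007, -0.001, -0.0013]
[-0.2345, -0.0, -0.0691, 0.0, 3.7, 0.0]  per row: [-0.0469, -0.0, -0.0138, 0.0, 0.74, 0.0]
[0.0, 0.095, -0.0, 0.0, 0.0, 0.0]  per row: [0.0, 0.019, -0.0, 0.0, 0.0, 0.0]
```

The nose centre measures x = 0.518, in line with the label, and the label appears where predicted at (163,199). I'll put the scanner back.

{"api": "apply_moves", "payload": {"plan": [[0,-0.008,0,0,0,0,1],[0,-0.02,0,0,0,0,1],[0,-0.029,0,0,0,0,1],[0,-0.03,0,0,0,0,1],[0,-0.03,0,0,0,0,1]]}}

```text
time: 16.7
tool_pos: [0.5249, 0.0993, 0.1288]
tool_rot: [-1.571, 0.0, -1.609]
contact_force: [-0.3, 0.1, -1.4]
opening: 0.0397
```

{"api": "apply_moves", "payload": {"plan": [[-0.035,0,-0.01,0,0.5,0,1],[-0.085,0,-0.025,0,1.3,0,1],[-0.14,0,-0.041,0,2.3,0,1],[-0.195,0,-0.057,0,3.2,0,1],[-0.235,0,-0.069,0,3.7,0,1]]}}

```text
time: 17.32
tool_pos: [0.464, 0.3389, 0.1282]
tool_rot: [-1.571, -0.0, -1.673]
contact_force: [1.4, -0.2, -1.5]
opening: 0.0398
```

{"api": "apply_moves", "payload": {"plan": [[0,0.01,0,0,0,0,1],[0,0.03,0,0,0,0,1],[0,0.055,0,0,0,0,1],[0,0.075,0,0,0,0,1],[0,0.085,0,0,0,0,1]]}}

```text
time: 17.95
tool_pos: [0.4646, 0.3353, 0.042]
tool_rot: [-1.573, -0.002, -1.675]
contact_force: [0.1, -0.2, -1.3]
opening: 0.04
```

```bash
python3 - <<'E'
from h import *
print(robot.observe()['contact_force'],now())
chain(now(),dn(.465,.337,.029,-95.9))
E
```

```text
[ 0.10770647 -0.21423534 -1.2781587 ] (array([0.46464022, 0.33530541, 0.04202275]), array([-90.13365376,  -0.10412373, -95.95674986]))
[-0.0017, 0.013, 0.0002, 0.1337, -0.0569, 0.1041]  per row: [-0.0003, 0.0026, 0.0, 0.0267, -0.0114, 0.0208]
```

{"api": "apply_moves", "payload": {"plan": [[0,0.004,0,0,0,0,1],[0,0.008,0,0,0,0,1],[0,0.011,0,0,0,0,1],[0,0.014,0,0,0,0,1],[0,0.014,0,0,0,0,1]]}}

```text
time: 18.58
tool_pos: [0.465, 0.3368, 0.0297]
tool_rot: [-1.571, 0.0, -1.674]
contact_force: [0.0, -0.8, -2.1]
opening: 0.0399
```

{"api": "apply_moves", "payload": {"plan": [[0,0,0,0,0,0,1],[0,0,0,0,0,0,1],[0,0,0,0,0,0,1],[0,0,0,0,0,0,1],[0,0,0,0,0,0,1]], "squeeze": 8}}

```text
time: 19.2
tool_pos: [0.4651, 0.3368, 0.0298]
tool_rot: [-1.571, 0.0, -1.674]
contact_force: [0.2, 0.1, -1.3]
opening: 0.0401
```

{"api": "apply_moves", "payload": {"plan": [[0,0.0005,0,0,0,0,1],[0,0.001,0,0,0,0,1],[0,0.0013,0,0,0,0,1],[0,0.0013,0,0,0,0,1],[0,0.0013,0,0,0,0,1]]}}

```text
time: 19.82
tool_pos: [0.4651, 0.3368, 0.0288]
tool_rot: [-1.571, 0.0, -1.674]
contact_force: [-1.7, -0.6, 4.8]
opening: 0.0399
```

{"api": "apply_moves", "payload": {"plan": [[0,0,0,0,0,0,0],[0,0,0,0,0,0,-0.4],[0,0,0,0,0,0,-0.8],[0,0,0,0,0,0,-1],[0,0,0,0,0,0,-1]]}}

```text
time: 20.45
tool_pos: [0.4651, 0.3368, 0.0284]
tool_rot: [-1.571, 0.0, -1.674]
contact_force: [0.4, -0.6, 0.5]
opening: 0.0816
```

{"api": "apply_moves", "payload": {"plan": [[0,0,0,0,0,0,-1],[0,-0.02,0,0,0,0,-1],[0,-0.05,0,0,0,0,-1],[0,-0.09,0,0,0,0,-1],[0,-0.13,0,0,0,0,-1]]}}

```text
time: 21.08
tool_pos: [0.4649, 0.3367, 0.1596]
tool_rot: [-1.571, -0.0, -1.674]
contact_force: [-0.0, -0.7, 0.1]
opening: 0.0915
```

```bash
python3 - <<'E'
from h import *
print(robot.observe()['contact_force'],now())
chain(now(),dn(.22,.46,.25,-60),)
E
```

```text
[-0.00445775 -0.65915986  0.10672955] (array([0.46494081, 0.33665475, 0.1595581 ]), array([-9.00125497e+01, -5.37400539e-03, -9.59027829e+01]))
[-0.0975, -0.0904, -0.2563, 0.0138, -35.9028, 0.0013]  per row: [-0.0195, -0.0181, -0.0513, 0.0028, -7.1806, 0.0003]
```

{"api": "apply_moves", "payload": {"plan": [[-0.019,-0.025,-0.045,0,-7,0,-1],[-0.039,-0.05,-0.1,0,-14,0,-1],[-0.058,-0.07,-0.155,0,-21,0,-1],[-0.078,-0.09,-0.21,0,-29,0,-1],[-0.098,-0.09,-0.256,0,-36,0,-1]]}}

```text
time: 21.7
tool_pos: [0.2189, 0.4618, 0.2504]
tool_rot: [-1.567, 0.002, -1.041]
contact_force: [0.4, 1.3, 0.2]
opening: 0.092
```

{"api": "apply_moves", "payload": {"plan": [[0,0,0,0,0,0,-1],[0,0,0,0,0,0,-1],[0,0,0,0,0,0,-1],[0,0,0,0,0,0,-1],[0,0,0,0,0,0,-1]]}}

```text
time: 22.32
tool_pos: [0.2212, 0.4602, 0.2483]
tool_rot: [-1.571, -0.0, -1.047]
contact_force: [-0.4, -0.3, -1.1]
opening: 0.0916
```

```bash
python3 - <<'E'
from h import *
t=cams.read_camera('top');s=cams.read_camera('scene')
cv2.imwrite('pics/top5.png',t)
cv2.imwrite('pics/f5.png',np.vstack([cv2.resize(t[90:280,150:500],(700,380)),cv2.resize(s[130:390,190:500],(260,218)).repeat(1,0) if 0 else np.zeros((1,700,3),np.uint8)]))
a=cv2.imread('pics/top0.png')
d=cv2.absdiff(cv2.GaussianBlur(t,(5,5),0),cv2.GaussianBlur(a,(5,5),0)).max(2)
for n,(x,y) in dict(pot=(200,150),plate=(294,163),blue=(334,125),green=(272,255),honey=(407,128),jug=(473,170),spoon=(218,294),scanner=(217,230)).items():print(n,int(np.percentile(d[y-20:y+20,x-20:x+20],97)))
E
```

```text
pot 2
plate 3
blue 3
green 56
honey 3
jug 2
spoon 74
scanner 6
```

View pics/f5.png

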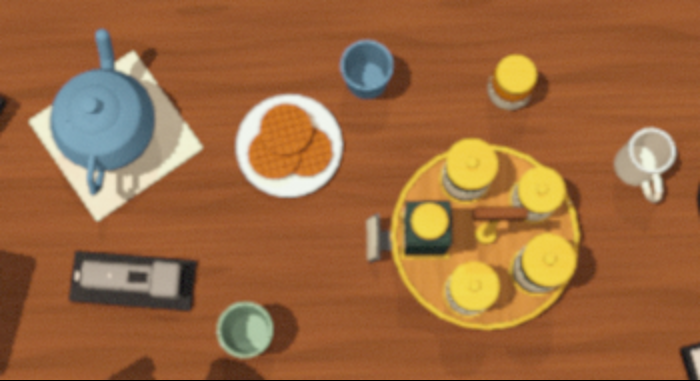

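The scanner is back on its pad at (132,280), the square tin is at the front at (428,222), and the other things look undisturbed. The differences at the green cup and spoon look like the arm's shadow.

```bash
python3 -c "
from cell import robot
print(robot.hand_in())"
```

```text
the job is handed in; nothing more can be done
None
```

I handed the job in at about 22 s of the 72 s allowed; no verdict was reported.

- **Carousel:** It started between two stops. I turned it by its grip about 102° counter-clockwise to bring the square tin to the front, then let go. Afterwards the tray measured 87–88°, against about 88° for the ticket holder's direction. Rough fits to the card's edges alone gave 83–88°.
- **Scan:** I held the scanner about 100 mm from the label for at least 2 s. Its nose was within about 1 mm sideways of the estimated label position, and it was square to the label to within about a degree.
- **Scanner:** It is back flat on its charging pad. The top picture of it is nearly identical to the one from the start.
- **Other things:** The teapot, plate, blue cup, honey jar and milk jug showed no change between the first and last pictures. The same comparison flagged the green cup and the teaspoon. I put both down to the arm's shadow: the cup stands unmoved in the last picture I viewed, but the spoon lay outside that crop, so I did not confirm it by eye.

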